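Seat the sprung alignment bar between the cheeks of its fixture

ROBOT

A 7-joint arm with a two-finger parallel gripper is mounted at the origin on the work surface. World frame = base frame: x ahead of the robot, y to its left, z up, the work surface at z = 0. Lengths are in m, angles in rad, forces in N, time in s.
With the tool pointing down it reaches from about 0.425 to 0.875 m from the base axis. Payload 4.7 kg.
Tool frame: the origin (TCP) lies at the very end of the fingers, on their centre line; the grasp point (between the pads) lies grip_point_offset behind it (grip_point_offset is the distance from the TCP to the grasp point, in m); z points along the fingers, y is the direction in which the jaws open and shut (so a half turn about z gives the same grasp; the last joint's range is limited). The gripper opens to 85 mm and grips with 20 to 120 N. Pads are 22 mm wide; open, the fingers measure 114 mm over their backs; the gripper's body (76 mm by 85 mm) begins 54 mm behind the grasp point. The pads swing forward as they close: fully open they stand 13 mm farther back than shut.
Start: joints at [1.203, 0.321, -0.07, 1.45, 0.023, 1.371, -0.057], TCP at [0.242, -0.603, 0.231] pointing down, gripper open.
Joint ranges: [-2.86, 2.86], [-0.3, 2.09], [-1.38, 1.24], [0.06, 2.45], [-1.56, 4.7], [0.09, 2.05], [-2.69, 2.69]. Speed limits (rad/s): [2.57, 2.57, 3.14, 3.14, 3.14, 3.14, 3.14].

INTERFACE

Orientations are given as a unit quaternion [x, y, z, w].
In Python, from rig import * gives the robot as it stands. Calls block until the motion is done:
- reach(position, orientation): joint-space move of the TCP to a pose.
- move_linear(position, orientation=None, rate=0.15): straight line of the TCP; orientation=None keeps the orientation; rate is the mean speed in m/s.
- set_joints(angles): joint-space move.
- grip(opening, grip_force=None): finger opening in m; grip_force is the grip in N (None keeps the last); returns when the fingers have stopped.
- sleep(seconds).
- ik(position, orientation): joint angles nearest the present ones, or None.
- get_state(): the state.
- snapshot(name): name is "scene" or "top" or "wrist"; returns a dict with "img" (384x512x3 uint8, red, green, blue), "K" (3x3 intrinsics, pixels), "R" (3x3) and "t" (3): a world point X has camera coordinates R X + t; the wrist camera has in their place "T_tool_cam" (4x4, takes a point from camera to tool coordinates, whose origin is the TCP and whose axes are the flange's). Camera axes: x right, y down, z forward; pixel columns grow to the right and rows downward; lengths in m; the calibration is good to about 2 mm. A picture is of the moment at which its call begins: read the wrist's pose just before it. There is no depth.
A pose or a line that the arm cannot do raises MotionError and nothing moves.
- finish_job(): hands the job in, once; it reports no verdict.
The state is a dict: "clock": time; "joints": joint angles; "joint_vel": joint speeds; "joint_torque": joint torques, N m; "tcp_pos": TCP position; "eef_rot": TCP orientation; "wrist_force": force on the tool from outside, world axes, zero at the start; "moment": the same for the moment, N m; "grip_width": finger opening in m.
Only numpy, scipy, OpenCV 4.12 (cv2) and the standard library are available. Lean on these libraries where they do the work, as an engineer would, in place of code of your own. Each camera call takes 0.05 s, during which the arm holds its last target. There are 200 camera calls.

TASK

Take the sprung alignment bar off its black rest and mount it in the two-cheek fixture: push its spring plunger in against the taller cheek, bring the bar down between the cheeks, and let it spring out so that the plunger sits in the pocket of the taller cheek and the fixed pin sits fully home in the pocket of the lower cheek. Let go of the bar and leave the loose things around it where they are.

Things in the scene. Friction and masses are not known exactly. Their poses are not given: they have to be found in the camera images.
- bar: Sprung alignment bar: aluminium body 24 x 24 mm square, 144 mm long along its y, origin on the axis at the body's middle. Fixed pin at the -y end, spring plunger at the +y end; 191 mm overall, about 0.4 kg (varies by a quarter). Steel collar makes it lopsided: it balances about 13 mm from the origin towards -y. Starts level on the rest, z up, axis 55 mm above the table.
- plunger (a joint): How far the bar's spring plunger is pushed into the body, m: 0 = fully out, 0.030 = hard stop. About 2 N to start, then 150 N/m more (5.8 N at 25 mm). To pass the fixed pin down between the cheeks with the plunger against the plain face, push it in more than 21 mm; when the bar is seated it stays in 3 mm.
- plunger_tip (a point): Centre of the plunger's flat end face; moves with the plunger, which is 13 mm square and stands 37 mm out of the body when fully out (this point then at y +109 mm in the bar's frame).
- pin_tip (a point): Centre of the end face of the fixed pin, 13 mm square and 10 mm long, at y -82 mm in the bar's frame; the body's end is at y -72 mm.
- collar (a point): Centre of the bar's steel collar block, 36 mm square, 30 mm long, at y -53 mm in the bar's frame (y -68 to -38). The plain body from y -38 to +72 mm is free to grip across its 24 mm width.
- fixture: Fixture, fixed to the table: base plate 90 x 230 x 12 mm, an upright grey cheek, 56 mm wide (x) and 20 mm thick, at each end along y. Origin: centre of the underside, z up. Inner faces at y -85 and +85 mm. Cheek at +y 145 mm high (for the plunger), cheek at -y 92 mm high (for the pin). Seated, the bar's origin is at y -13 mm here, its body's end against the low cheek, z 72 to 73 mm.
- tall_pocket (a point): Centre of the mouth of the square pocket, 18 x 18 mm and 8 mm deep, in the inner face of the taller cheek (fixture frame 0, +85, 75 mm). The face above it is flat and plain up to 145 mm. Axes as the fixture's: y points from the low cheek to the tall one, z up.
- low_pocket (a point): Centre of the mouth of the square pocket, 18 x 18 mm and 12 mm deep, in the inner face of the lower cheek (fixture frame 0, -85, 75 mm). Axes as the fixture's.
- rest: Black rest, fixed to the table, 80 x 160 x 10 mm, its y along the bar's y, origin at the centre of its underside. Two saddles, each 18 mm long, at y -53 mm (floor 37 mm high, holds the collar) and y +50 mm (floor 43 mm high, holds the body), with lips 8 mm high and 2 mm play each side.
- jar: Bystander: small amber jar, 42 mm across, 65 mm tall, beside the rest, 105 mm from the bar's axis.
- puck: Bystander: steel sample puck with a stem, 44 mm across, 34 mm tall, beside the fixture, 125 mm from its long axis.
- driver: Bystander: screwdriver lying on the table.
- foot: Bystander: black domed rubber machine foot, 60 mm across, 31 mm tall.
Mind the look-alikes: they are no part of the job. Leave any purple or red look-alike of the fixture alone.

How it is judged:
By the outcome, as a careful person would: the job done as asked, in the order asked, and still so for the second after the job is handed in, with the robot touching nothing.
It also fails if it takes over 48 s, if anything falls off the work surface, if the arm or the gripper's body presses on something with over 40 N, if the wrist force passes 120 N, or if a joint passes its speed limit or range.

## Working session

There is one attempt and no reset: what is moved stays moved. The work goes in short steps, each a Python script; the robot and the scene stay as the last script left them, time stands still between calls to the robot, and variables do not carry over. Pictures are saved under pics/ and viewed, about 8 in all and at most 12, crops included, and the job is handed in when it is done.

```bash
mkdir -p pics; ls; python3 - <<'E'
from rig import *
import cv2,pickle
d={}
for n in("scene","top"):
    s=snapshot(n); d[n]=s
    cv2.imwrite(f"pics/{n}.png",cv2.resize(s["img"][:,:,::-1],(800,600),interpolation=cv2.INTER_CUBIC))
    print(n,s["K"],s["R"],s["t"])
st=get_state(); s=snapshot("wrist"); d["wrist"]=s; print(st); print(s["T_tool_cam"],s["K"]); 
pickle.dump(d,open("d0.pkl","wb"))
try: print(grip_point_offset)
except Exception as e: print(e)
E
```

```text
pics
scene [[397.3791043    0.         256.79519326]
 [  0.         397.3791043  196.98521392]
 [  0.           0.           1.        ]] [[ 0.45859818  0.88862066 -0.00640641]
 [ 0.66814217 -0.34954914 -0.65681156]
 [-0.58589568  0.29693219 -0.75402754]] [-0.22342879 -0.30351981  1.44774236]
top [[461.21344001   0.         248.35507023]
 [  0.         461.21344001 191.35458903]
 [  0.           0.           1.        ]] [[-2.57800632e-02 -9.99667638e-01 -4.34985981e-05]
 [-9.92229539e-01  2.55935429e-02 -1.21760060e-01]
 [ 1.21720705e-01 -3.09582145e-03 -9.92559563e-01]] [0.00211901 0.50792105 1.58121022]
{'clock': 0.1, 'joints': array([ 1.20308293,  0.32177466, -0.07008611,  1.45153724,  0.02257363,
        1.37080922, -0.05688667]), 'joint_vel': array([-0.00026021, -0.00119164,  0.00104021, -0.00155441, -0.00188284,
       -0.00055576, -0.00033778]), 'joint_torque': array([-8.01854480e-05, -4.94875574e+01, -3.84181710e-01, -3.15208519e+01,
        1.28237635e-02,  7.48139340e-03,  5.56275666e-06]), 'tcp_pos': array([ 0.2419794 , -0.60276389,  0.23032405]), 'eef_rot': array([ 9.81828721e-01,  1.89767238e-01, -1.97764330e-04, -8.48180611e-04]), 'wrist_force': array([-0.02448779,  0.1388422 , -0.26025238]), 'moment': array([-0.02400461, -0.06126857,  0.00637506]), 'grip_width': 0.08546924087949234}
[[ 9.35154220e-05 -9.60060296e-01 -2.79793171e-01  7.15692287e-02]
 [ 9.99999912e-01  2.03868504e-04 -3.65307854e-04  1.72805104e-04]
 [ 4.07758582e-04 -2.79793112e-01  9.60060231e-01 -1.41554531e-01]
 [ 0.00000000e+00  0.00000000e+00  0.00000000e+00  1.00000000e+00]] [[299.69879907   0.         257.50319808]
 [  0.         299.69879907 194.13778316]
 [  0.           0.           1.        ]]
0.0187
```

View pics/top.png

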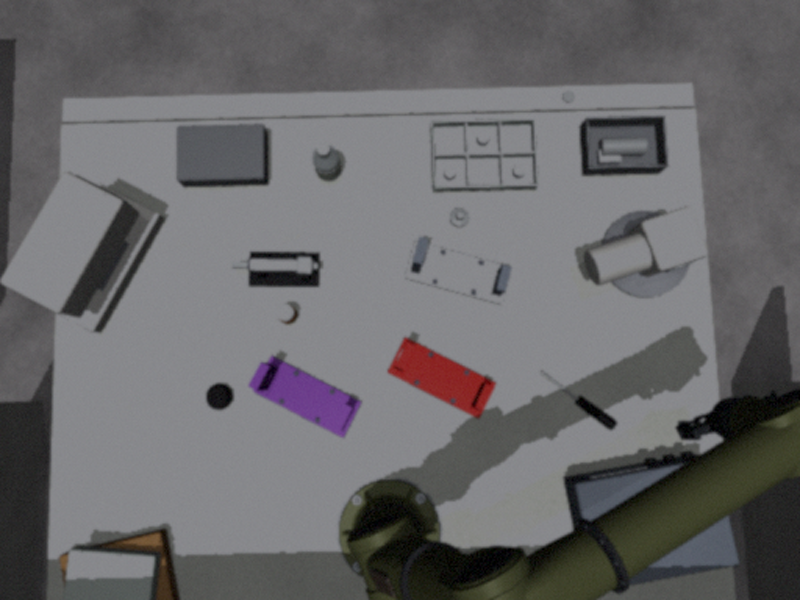

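View pics/scene.png

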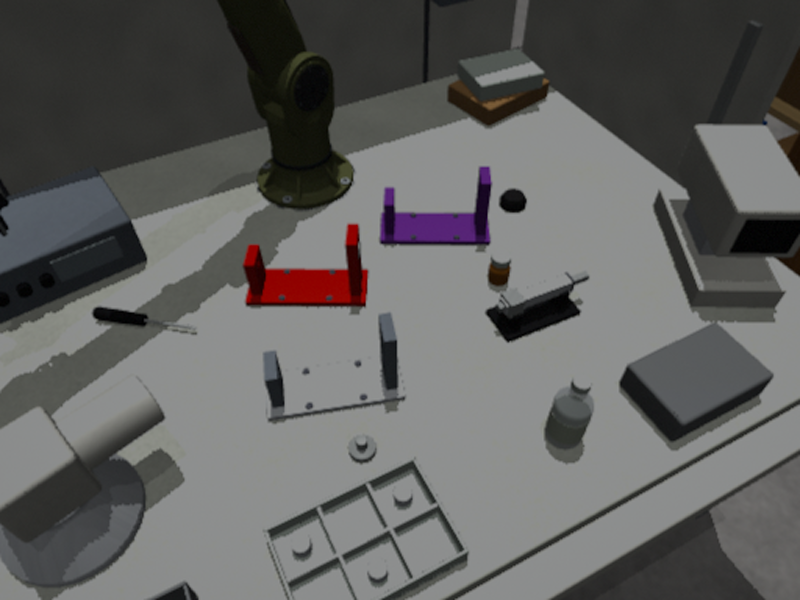

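The top view (800x600 scale) shows three fixture shapes: purple (305,397), red (441,377), and white base with grey cheeks (460,268). The grey-cheeked one is the real fixture; its tall cheek is on the left, near (421,255). The bar is on its black rest at (285,265), with the plunger to the left and the collar to the right. I'll get rough positions, then look with the wrist camera.

```bash
cat > h.py <<'E'
import numpy as np, cv2, pickle
from scipy.spatial.transform import Rotation as Rn
def ray(cam,u,v,st=None):
    K=cam["K"]; d=np.linalg.inv(K)@np.array([u,v,1.])
    if "T_tool_cam" in cam:
        T=np.eye(4);T[:3,:3]=Rn.from_quat(st["eef_rot"]).as_matrix();T[:3,3]=st["tcp_pos"]
        M=T@cam["T_tool_cam"]; return M[:3,3],M[:3,:3]@d
    R=cam["R"]; return -R.T@cam["t"],R.T@d
def atz(cam,u,v,z,st=None):
    o,d=ray(cam,u,v,st); return o+d*(z-o[2])/d[2]
def proj(cam,X,st=None):
    X=np.atleast_2d(X)
    if "T_tool_cam" in cam:
        T=np.eye(4);T[:3,:3]=Rn.from_quat(st["eef_rot"]).as_matrix();T[:3,3]=st["tcp_pos"]
        M=np.linalg.inv(T@cam["T_tool_cam"]);R,t=M[:3,:3],M[:3,3]
    else: R,t=cam["R"],cam["t"]
    c=(R@X.T).T+t; p=(cam["K"]@c.T).T; return p[:,:2]/p[:,2:]
def down(a):
    "tool down, jaws (tool y) along world angle a"
    z=np.array([0,0,-1.]);y=np.array([np.cos(a),np.sin(a),0]);x=np.cross(y,z)
    return Rn.from_matrix(np.c_[x,y,z]).as_quat()
E
python3 - <<'E'
from h import *
t=pickle.load(open("d0.pkl","rb"))["top"]; s=512/800
for n,u,v,z in [("plunger",235,265,.055),("collarend",322,266,.055),("tall",423,239,.157),("tall2",415,270,.157),("low",508,266,.1),("low2",498,294,.1),("c1",412,238,.012),("c2",404,277,.012),("c3",510,266,.012),("c4",502,302,.012),("jar",289,312,.065),("puck",459,216,.034),("red",441,377,.05),("bottle",328,155,.1)]:
    print(n,atz(t,u*s,v*s,z).round(3))
E
```

```text
plunger [0.59  0.326 0.055]
collarend [0.582 0.134 0.055]
tall [ 0.616 -0.087  0.157]
tall2 [ 0.551 -0.068  0.157]
low [ 0.564 -0.271  0.1  ]
low2 [ 0.504 -0.247  0.1  ]
c1 [ 0.649 -0.069  0.012]
c2 [ 0.56  -0.049  0.012]
c3 [ 0.579 -0.291  0.012]
c4 [ 0.497 -0.269  0.012]
jar [0.481 0.206 0.065]
puck [ 0.693 -0.176  0.034]
red [ 0.331 -0.122  0.05 ]
bottle [0.821 0.113 0.1  ]
```

```bash
python3 - <<'E'
from rig import *; from h import *
F=np.array([.571,-.170]); B=np.array([.586,.216])
for nm,P,yaw in(("F",F,-.264),("B",B,-.04)):
  for k in(0,np.pi):
    for z in (.25,.05): 
      q=ik([*P,z],down(yaw+k)); print(nm,k,z,None if q is None else np.round(q,2))
E
```

```text
F 0 0.25 [ 0.73  0.24 -0.57  1.55  0.13  1.39 -0.12]
F 0 0.05 [ 0.7   0.42 -0.55  1.77  0.25  1.03 -0.21]
F 3.141592653589793 0.25 None
F 3.141592653589793 0.05 [ 1.14  0.69 -1.18  1.75  0.69  1.18  2.63]
B 0 0.25 [-0.14  0.27 -0.31  1.48  0.08  1.4  -0.5 ]
B 0 0.05 [ 0.34  0.62 -0.97  1.68  0.55  1.14 -0.82]
B 3.141592653589793 0.25 [ 0.45  0.5  -1.18  1.46  0.46  1.48  2.38]
B 3.141592653589793 0.05 [ 0.46  0.76 -1.18  1.68  0.74  1.23  2.2 ]
```

```bash
python3 - <<'E'
from rig import *; from h import *
def look(name,p,q):
    reach(p,q); sleep(.15); st=get_state(); s=snapshot("wrist"); pickle.dump((s,st),open(name+".pkl","wb"))
    cv2.imwrite(f"pics/{name}.png",cv2.resize(s["img"][:,:,::-1],(800,600),interpolation=cv2.INTER_CUBIC)); print(name,st["clock"],st["tcp_pos"],np.array(p)-st["tcp_pos"])
look("wf",[.571,-.170,.27],down(-.264))
look("wb",[.585,.19,.22],down(-.04))
E
```

```text
wf 2.2667 [ 0.57062726 -0.17139783  0.26975881] [0.00037274 0.00139783 0.00024119]
wb 3.825 [0.58587065 0.18787901 0.22003715] [-8.70650878e-04  2.12098957e-03 -3.71509061e-05]
```

View pics/wf.png

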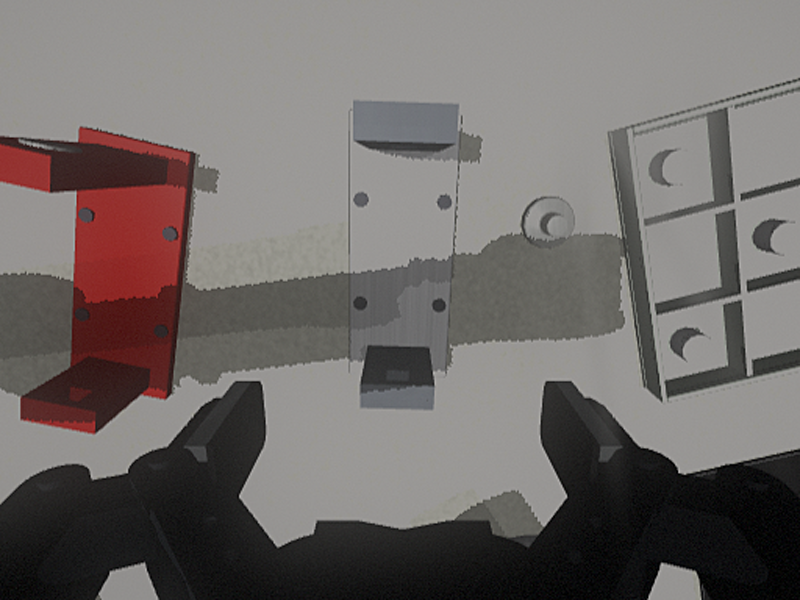

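View pics/wb.png

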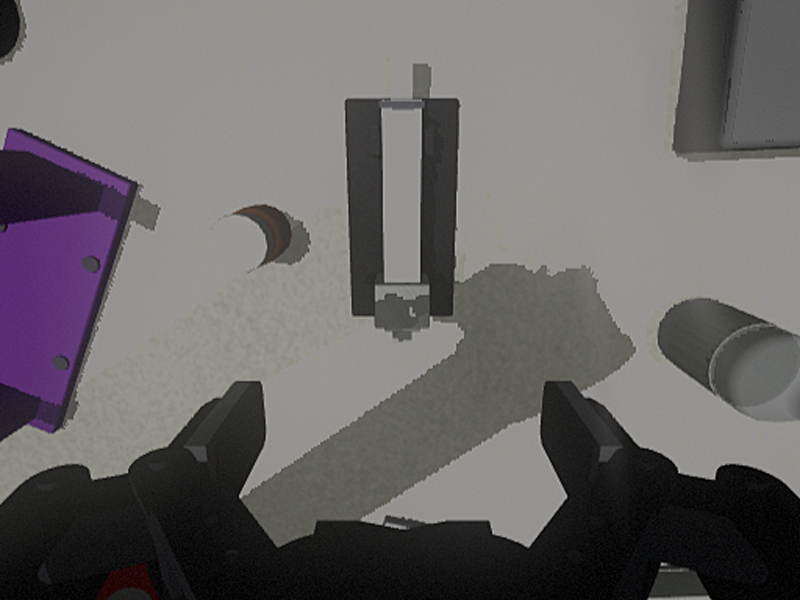

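wf shows the grey fixture: tall cheek top at (353–459, 101–145), low cheek top at (361–436, 386–409), with a white base. The red look-alike is at left and the puck at (548,220). wb shows the bar on its rest: body at (382–422, 105–285), collar at (375–429, 285–330), jar at (262,238). Next I'll fit the poses and check the overlays.

```bash
cat > fit.py <<'E'
from h import *
from scipy.optimize import least_squares
def pose(p,X,z0=0): 
    c,s=np.cos(p[2]),np.sin(p[2]); X=np.array(X,float)
    return np.c_[p[0]+c*X[:,0]-s*X[:,1],p[1]+s*X[:,0]+c*X[:,1],z0+X[:,2]]
def fit(cam,st,X,px,p0,z0=0):
    r=lambda p:(proj(cam,pose(p,X,z0),st)-np.array(px)*.64).ravel()
    s=least_squares(r,p0); print(s.x.round(4),"res px",s.fun.reshape(-1,2).round(1).tolist()); return s.x
def box(x,y,z):
    C=[[a,b,c] for a in x for b in y for c in z]
    return [(C[i],C[j]) for i in range(8) for j in range(i) if sum(a!=b for a,b in zip(C[i],C[j]))==1]
FIX=box((-.045,.045),(-.115,.115),(0,.012))+box((-.028,.028),(.085,.105),(.012,.145))+box((-.028,.028),(-.105,-.085),(.012,.092))
BAR=box((-.012,.012),(-.072,.072),(-.012,.012))+box((-.018,.018),(-.068,-.038),(-.018,.018))+box((-.0065,.0065),(-.082,-.072),(-.0065,.0065))+box((-.0065,.0065),(.072,.109),(-.0065,.0065))
def overlay(cam,st,E,p,z0,crop,k,off=0):
    im=cv2.resize(cam["img"][:,:,::-1],None,fx=k,fy=k,interpolation=cv2.INTER_CUBIC)
    for a,b in E:
        q=proj(cam,pose(p,[a,b],z0),st)*k+k/2-.5
        cv2.line(im,*[tuple(int(v*8) for v in w) for w in q],(0,255,0),1,cv2.LINE_AA,3)
    x0,y0,x1,y1=[int(c*k*.64) for c in crop]; return im[y0:y1,x0:x1]
E
python3 - <<'E'
from fit import *
s,st=pickle.load(open("wf.pkl","rb"))
p=fit(s,st,[[-.028,.105,.145],[.028,.105,.145],[.028,.085,.145],[-.028,.085,.145],[-.028,-.085,.092],[.028,-.085,.092],[.028,-.105,.092],[-.028,-.105,.092]],
 [(353,101),(459,105),(455,148),(356,141),(364,385),(436,387),(434,409),(361,408)],[.571,-.17,-.264])
A=overlay(s,st,FIX,p,0,(330,80,490,430),2.6)
s,st=pickle.load(open("wb.pkl","rb"))
b=fit(s,st,[[-.012,.072,.012],[.012,.072,.012],[-.012,-.038,.012],[.012,-.038,.012],[-.018,-.038,.018],[.018,-.038,.018]],
 [(382,108),(422,108),(384,284),(421,284),(376,285),(429,285)],[.586,.216,-.04],.055)
B=overlay(s,st,BAR,b,.055,(330,40,480,370),2.6)
h=max(A.shape[0],B.shape[0]); pad=lambda I:cv2.copyMakeBorder(I,0,h-I.shape[0],0,4,0)
cv2.imwrite("pics/ov.png",np.hstack([pad(A),pad(B)])); print(h)
E
```

```text
[ 0.5701 -0.1728 -0.2924] res px [[0.2, 0.4], [0.4, -0.2], [1.5, -2.1], [-1.6, 0.5], [-1.7, 0.2], [0.1, 0.1], [0.6, 1.4], [0.2, 0.9]]
[ 0.5879  0.2226 -0.0406] res px [[-0.4, -3.1], [0.4, -3.1], [-0.0, 1.5], [0.0, 1.5], [-1.2, 2.4], [1.2, 2.3]]
582
```

View pics/ov.png

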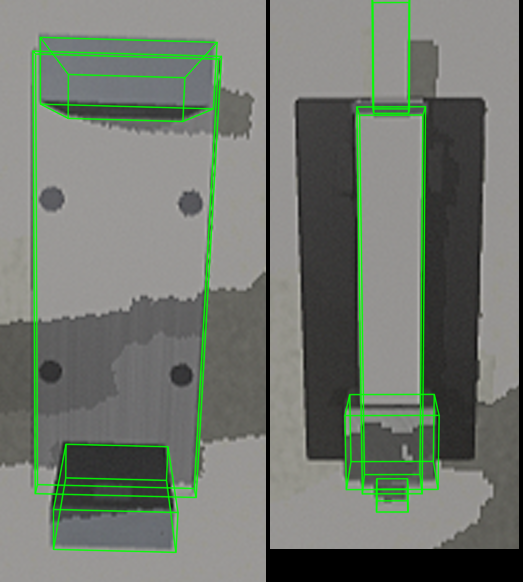

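```bash
python3 - <<'E'
from fit import *
s,st=pickle.load(open("wb.pkl","rb")); im=s["img"][:,:,::-1]
f=lambda r:cv2.resize(cv2.convertScaleAbs(im[r[0]:r[1],215:300],alpha=1.5),None,fx=9,fy=9,interpolation=cv2.INTER_CUBIC)
g=cv2.convertScaleAbs
a=f((36,74));b=f((172,222)); k=np.vstack([a[:290],b[:310]]) if 0 else np.hstack([cv2.resize(cv2.convertScaleAbs(im[22:92,215:300],alpha=1.5),None,fx=4.6,fy=8,interpolation=cv2.INTER_CUBIC),cv2.resize(cv2.convertScaleAbs(im[165:235,215:300],alpha=1.5),None,fx=4.6,fy=8,interpolation=cv2.INTER_CUBIC)])
cv2.imwrite("pics/bz.png",k);print(k.shape)
E
```

```text
(560, 782, 3)
```

View pics/bz.png

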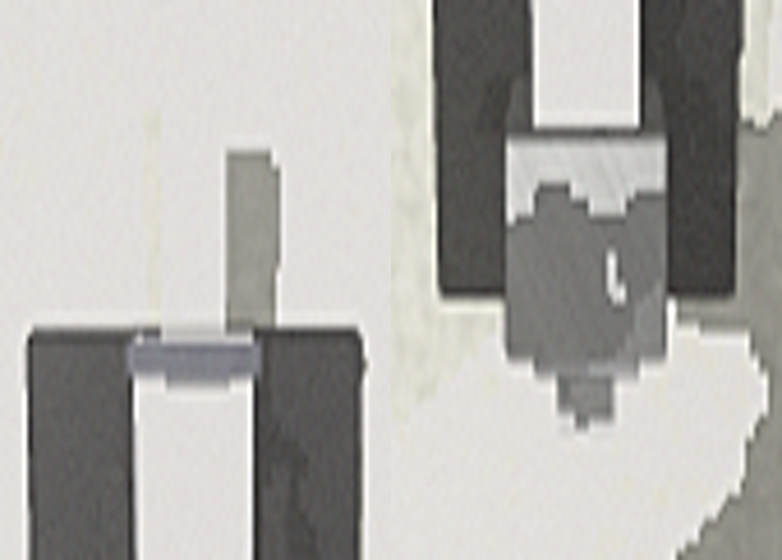

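The zoomed crop shows a grey end cap at native v 64–70, so the body ends at v≈64. It puts the plunger tip at v≈36, the collar's top edges at v≈182.3 and 210, and the pin end at v≈217.8. My first fit took the cap's inner edge as the body end, so I'll refit.

```bash
python3 - <<'E'
from fit import *
s,st=pickle.load(open("wb.pkl","rb"))
u=lambda c:(215+c/4.6-.5); u2=lambda c:(215+(c-391)/4.6-.5)
for zz in (.055,.050,.060):
  b=fit(s,st,[[-.012,.072,.012],[.012,.072,.012],[-.018,-.038,.018],[.018,-.038,.018],[-.018,-.068,.018],[.018,-.068,.018],[-.0065,-.082,.0065],[.0065,-.082,.0065],[-.0065,.109,.0065]],
 np.array([(u(129),63.8),(u(261),63.8),(u2(506),181.8),(u2(667),181.8),(u2(506),209.6),(u2(667),209.6),(u2(557),217.6),(u2(614),217.6),(u(153),35.5)])/.64,[.586,.216,-.04],zz)
# top camera check
t=pickle.load(open("d0.pkl","rb"))["top"]
print(proj(t,pose(b,[[0,.109,0],[0,-.082,0]],.055))/.64)
E
```

```text
[ 0.5871  0.2235 -0.0366] res px [[0.3, 1.3], [-2.0, 1.1], [-0.7, 2.2], [0.6, 2.0], [0.0, 2.9], [0.3, 2.7], [0.6, 3.5], [0.3, 3.4], [0.7, -14.4]]
[ 0.587   0.223  -0.0366] res px [[0.6, 2.6], [-2.2, 2.4], [-0.4, 1.5], [0.2, 1.2], [0.3, 1.7], [-0.0, 1.5], [0.7, 2.3], [0.2, 2.2], [0.9, -12.3]]
[ 0.5872  0.224  -0.0366] res px [[0.1, -0.1], [-1.7, -0.3], [-1.0, 3.0], [0.9, 2.8], [-0.3, 4.1], [0.6, 3.9], [0.5, 4.8], [0.5, 4.7], [0.6, -16.6]]
[[232.00569992 264.34631653]
 [318.14869569 265.2666711 ]]
```

The plunger-tip edge is white on white and unreliable (−14 px residual), so I'll drop it. The other points agree on an origin of about (0.587, 0.2255) with yaw −0.037. Now grasp at the balance point.

```bash
python3 - <<'E'
from rig import *; from fit import *
def S(m):
    s=get_state(); print(m,round(s["clock"],2),s["tcp_pos"].round(4),s["wrist_force"].round(1),s["moment"].round(2),round(s["grip_width"],4)); return s
q=down(-.037); g=pose([.587,.2255,-.037],[[0,-.013,0]])[0]
reach([g[0],g[1],.12],q); S("above")
move_linear([g[0],g[1],.0365],q,rate=.1); sleep(.2); S("down")
grip(.02,90); S("gripped")
move_linear([g[0],g[1],.15],rate=.12); sleep(.3); st=S("lifted")
s=snapshot("wrist"); pickle.dump((s,st),open("w2.pkl","wb"))
cv2.imwrite("pics/w2.png",cv2.resize(s["img"][:,:,::-1],(800,600),interpolation=cv2.INTER_CUBIC))
E
```

```text
above 4.37 [0.5868 0.2123 0.1205] [1.  0.1 0.3] [-0.01 -0.01 -0.  ] 0.0855
down 5.55 [0.587  0.2127 0.0373] [-0.6 -0.1 -0.2] [-0.01 -0.04 -0.03] 0.0857
gripped 6.14 [0.5866 0.2126 0.0368] [-1.2  0.5  1.9] [-0.03  0.08  0.01] 0.0228
lifted 7.54 [0.5863 0.2125 0.1495] [-0.3  1.3 -3.6] [-0.    0.03  0.01] 0.0228
```

View pics/w2.png

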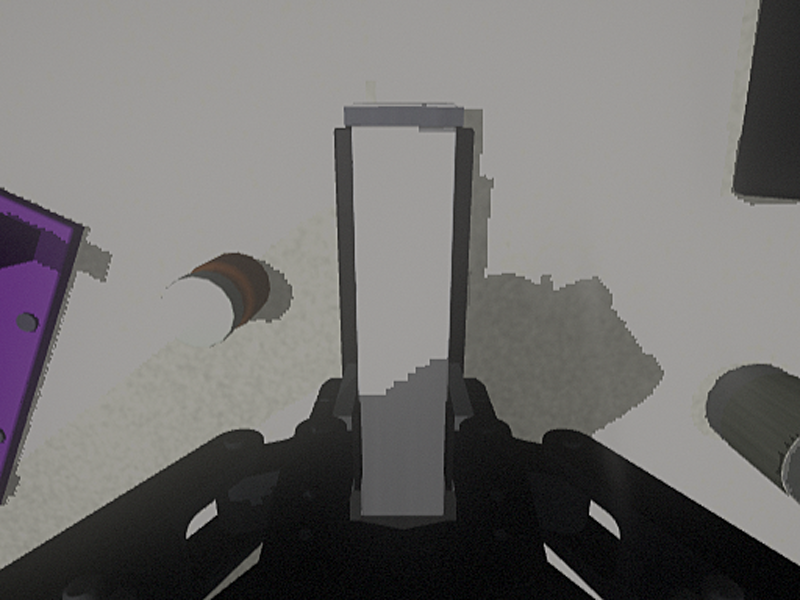

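Bar held level: the moment is about 0 and the jar is untouched. The cap's top edge is at (344–463, 105) and the body's lateral edges at about (353–455). Next: the bar's offset in the tool frame.

```bash
python3 - <<'E'
from fit import *
s,st=pickle.load(open("w2.pkl","rb")); T=s["T_tool_cam"];K=s["K"]
def tool(u,v,z):
    d=T[:3,:3]@np.linalg.inv(K)@np.array([u*.64-.18,v*.64-.18,1]); o=T[:3,3]; return (o+d*(z-o[2])/d[2]).round(4)
for z in(-.0307,-.0280): print([tool(*p,z) for p in((344,106),(463,106),(353,128),(455,126),(359,440),(448,440),(404,104))])
E
```

```text
[array([ 0.084 , -0.0123, -0.0307]), array([ 0.084 ,  0.0139, -0.0307]), array([ 0.0795, -0.0104, -0.0307]), array([ 0.0799,  0.0122, -0.0307]), array([ 0.0005, -0.0111, -0.0307]), array([ 0.0006,  0.0128, -0.0307]), array([ 0.0844,  0.0009, -0.0307])]
[array([ 0.0843, -0.0126, -0.028 ]), array([ 0.0843,  0.0142, -0.028 ]), array([ 0.0797, -0.0107, -0.028 ]), array([ 0.0801,  0.0125, -0.028 ]), array([-0.0012, -0.0114, -0.028 ]), array([-0.0012,  0.0131, -0.028 ]), array([ 0.0847,  0.0009, -0.028 ])]
```

```bash
cat >> fit.py <<'E'
FP=np.array([.5701,-.1728,-.2924]); GB=-.0125; GZ=.0182
def S(m):
    from rig import get_state
    s=get_state(); c,n=np.cos(FP[2]),np.sin(FP[2]); R=np.array([[c,n],[-n,c]])
    f=R@(s["tcp_pos"][:2]-FP[:2]); w=R@s["wrist_force"][:2]
    print(m,round(s["clock"],2),"bar in fix x,y,z mm",(np.r_[f[0],f[1]-GB,s["tcp_pos"][2]+GZ]*1e3).round(1),"F fix",w.round(1),s["wrist_force"][2].round(1),"M",s["moment"].round(2),round(s["grip_width"],4)); return s
def tcp(x,y,z):
    "TCP for bar origin at fixture x,y,z (mm)"
    return pose(FP,[[x/1e3,y/1e3+GB,z/1e3-GZ]])[0]
E
python3 - <<'E'
from rig import *; from fit import *
q=down(FP[2])
move_linear([.5863,.2125,.2],rate=.15)
reach(tcp(-.8,-36,220),q); S("above")
move_linear(tcp(-.8,-36,120),q,rate=.12); sleep(.3); st=S("pre")
s=snapshot("wrist"); pickle.dump((s,st),open("w3.pkl","wb"))
cv2.imwrite("pics/w3.png",cv2.resize(s["img"][:,:,::-1],(800,600),interpolation=cv2.INTER_CUBIC))
E
```

```text
above 9.67 bar in fix x,y,z mm [ -0.8 -33.7 220.1] F fix [-0.7  0.1] -3.7 M [0.   0.02 0.04] 0.0229
pre 10.95 bar in fix x,y,z mm [ -0.5 -36.1 120.5] F fix [-0.7 -0.8] -4.0 M [ 0.06 -0.06  0.01] 0.0228
```

View pics/w3.png

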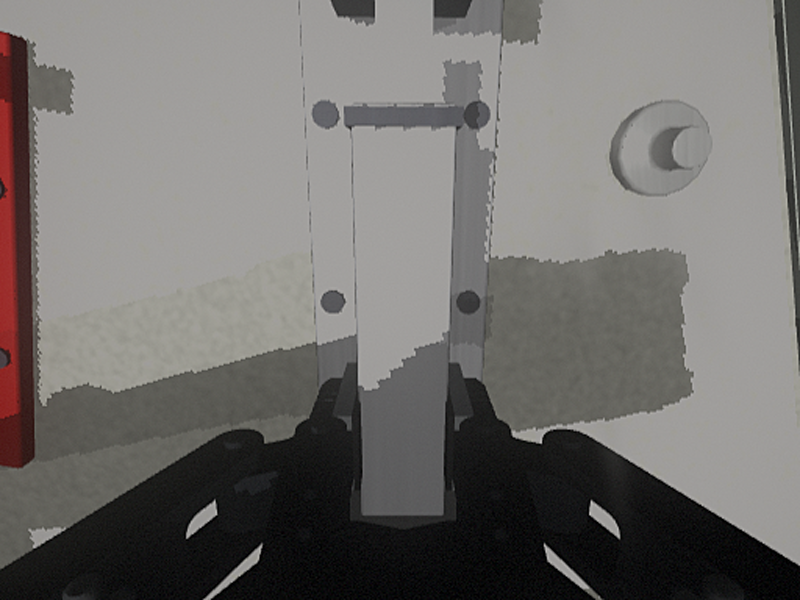

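The plunger (375–434, v≈20) and bar are centred at column ≈404, and the fixture base edges centre at ≈402. The base edges are symmetric, so the yaw is good. That leaves the bar ~0.6 mm too far +x, so I'll correct x to −1.3. Next I'll find contact by force.

```bash
python3 - <<'E'
from rig import *; from fit import *
q=down(FP[2]); X=-1.2
for y in (-29,-27,-25,-23,-21,-19):
    move_linear(tcp(X,y,120),q,rate=.03); sleep(.1); S(y)
E
```

```text
-29 11.48 bar in fix x,y,z mm [ -1.2 -29.  120. ] F fix [0.7 0. ] -3.6 M [ 0.01 -0.01  0.  ] 0.0229
-27 11.83 bar in fix x,y,z mm [ -1.2 -27.  120. ] F fix [0.2 0.7] -3.0 M [0.05 0.02 0.03] 0.023
-25 12.18 bar in fix x,y,z mm [ -1.2 -25.  120. ] F fix [-0.3 -0.6] -3.0 M [0.01 0.08 0.02] 0.0222
-23 12.53 bar in fix x,y,z mm [ -1.1 -23.5 120. ] F fix [-0.1 -1.1] -4.0 M [-0.35  0.04 -0.01] 0.0227
-21 12.88 bar in fix x,y,z mm [ -1.1 -21.2 120. ] F fix [ 0.9 -1.9] -2.5 M [-0.57  0.03 -0.08] 0.0229
-19 13.23 bar in fix x,y,z mm [ -1.1 -19.1 120. ] F fix [ 0.  -3.7] -3.4 M [-0.61  0.02 -0.07] 0.0229
```

Contact came at y≈−24.0, exactly as predicted (85−109). Now push to 25.5 mm, then lower.

```bash
python3 - <<'E'
from rig import *; from fit import *
q=down(FP[2]); X=-1.2
move_linear(tcp(X,1.5,120),q,rate=.06); sleep(.2); S("pushed")
for z in (100,88,80,75):
    move_linear(tcp(X,1.5,z),q,rate=.05); sleep(.15); st=S(z)
s=snapshot("wrist"); pickle.dump((s,st),open("w4.pkl","wb"))
cv2.imwrite("pics/w4.png",cv2.resize(s["img"][:,:,::-1],(800,600),interpolation=cv2.INTER_CUBIC))
E
```

```text
pushed 13.93 bar in fix x,y,z mm [ -1.2   0.3 120. ] F fix [ 0.9 -5.8] -2.4 M [-1.13  0.17 -0.  ] 0.0225
100 14.62 bar in fix x,y,z mm [-1.3  0.3 99.9] F fix [ 0.7 -4.7] -3.3 M [-1.16  0.17 -0.05] 0.0226
88 15.17 bar in fix x,y,z mm [-1.2  0.2 87.9] F fix [ 0.7 -5.5] -3.6 M [-1.15  0.21 -0.08] 0.023
80 15.62 bar in fix x,y,z mm [-1.   0.2 80. ] F fix [ 1.  -5.9] -3.9 M [-1.12  0.1  -0.07] 0.0223
75 16.02 bar in fix x,y,z mm [-1.   1.2 75.1] F fix [ 3.3 -4.9] -4.0 M [-1.05 -0.06 -0.16] 0.0227
```

View pics/w4.png

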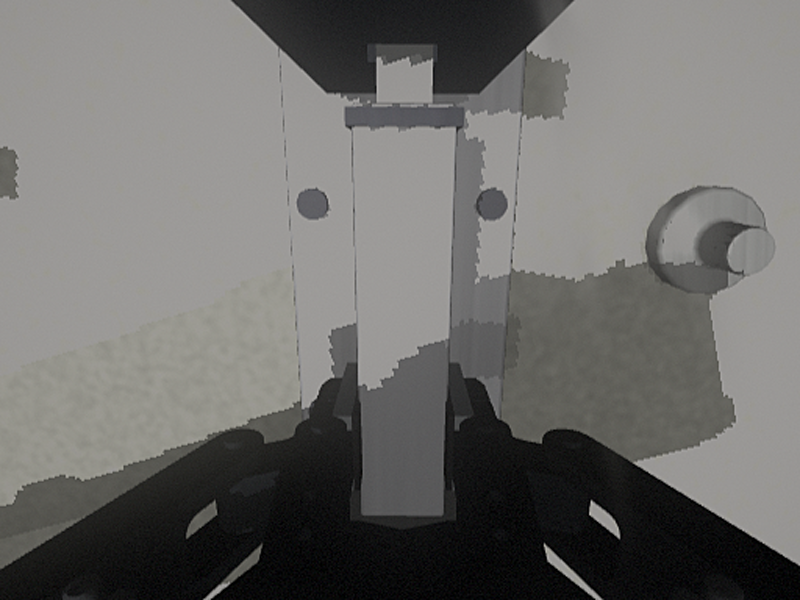

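The plunger (377–434) is in the pocket mouth (368–437). It sits ~3 px right of centre, so I'll shift x by −0.8 mm and then let the bar spring out.

```bash
python3 - <<'E'
from rig import *; from fit import *
q=down(FP[2]); X=-1.9
for y in (1,-5,-9,-12):
    move_linear(tcp(X,y,75),q,rate=.04); sleep(.15); S(y)
move_linear(tcp(X,-12.5,73),q,rate=.03); sleep(.15); S("73")
move_linear(tcp(X,-13.5,73),q,rate=.03); sleep(.2); st=S("home")
s=snapshot("wrist"); pickle.dump((s,st),open("w5.pkl","wb"))
a=cv2.resize(s["img"][:,:,::-1],(512,384)); t=snapshot("scene")
cv2.imwrite("pics/w5.png",np.vstack([a[:190],cv2.resize(t["img"][160:290,130:300,::-1],(512,392),interpolation=cv2.INTER_CUBIC)]))
E
```

```text
1 16.48 bar in fix x,y,z mm [-1.6  0.9 75.2] F fix [ 1.8 -5. ] -4.2 M [-1.08 -0.13 -0.22] 0.0226
-5 16.93 bar in fix x,y,z mm [-1.9 -4.8 75.1] F fix [ 1.2 -4.3] -2.7 M [-0.82 -0.05 -0.14] 0.0226
-9 17.32 bar in fix x,y,z mm [-2.  -8.8 75. ] F fix [ 0.  -2.7] -2.6 M [-0.62 -0.03 -0.15] 0.023
-12 17.73 bar in fix x,y,z mm [ -2.  -11.9  75. ] F fix [ 0.7 -2.5] -1.8 M [-0.48 -0.01 -0.05] 0.0227
73 18.12 bar in fix x,y,z mm [ -2.2 -12.5  72.8] F fix [ 0.9 -2.3] -2.5 M [-0.44  0.09 -0.02] 0.023
home 18.57 bar in fix x,y,z mm [ -2.2 -12.5  72.8] F fix [-0.2  2.1] -5.6 M [ 0.27 -0.11 -0.08] 0.0229
```

View pics/w5.png

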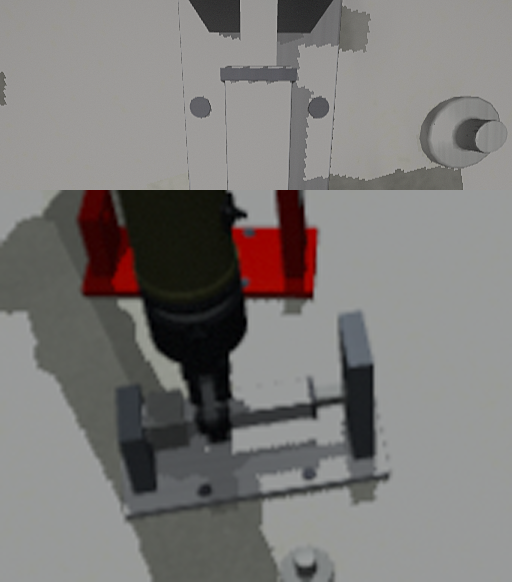

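At y=−12.5 mm the axial force reversed, so the body is stopped against the low cheek. The scene view agrees. Release and retreat.

```bash
python3 - <<'E'
from rig import *; from fit import *
q=down(FP[2])
grip(.07); sleep(.3); st=S("released")
p=st["tcp_pos"]; move_linear([p[0],p[1],.20],q,rate=.15); 
reach(tcp(-1,40,318),q); sleep(.3); st=S("up")   # TCP z .30 further to +y
s=snapshot("wrist"); pickle.dump((s,st),open("w6.pkl","wb"))
t=snapshot("scene"); pickle.dump(t,open("s6.pkl","wb"))
a=cv2.resize(s["img"][:,:,::-1][0:384,130:400],(0,0),fx=1.55,fy=1.55,interpolation=cv2.INTER_CUBIC)
b=cv2.resize(t["img"][185:275,155:275,::-1],(375,a.shape[0]//2),interpolation=cv2.INTER_CUBIC)
c=cv2.resize(t["img"][60:330,60:450,::-1],(375,a.shape[0]-b.shape[0]),interpolation=cv2.INTER_CUBIC)
o=np.hstack([a,np.vstack([b,c])]); cv2.imwrite("pics/w6.png",o); print(o.shape)
E
```

```text
released 19.49 bar in fix x,y,z mm [ -1.9 -13.5  73. ] F fix [ 0.3 -0.2] 0.6 M [-0.02 -0.03 -0.01] 0.07
up 21.43 bar in fix x,y,z mm [ -1.4  39.  316.6] F fix [-0.3  0.3] 0.5 M [-0.02 -0.02  0.01] 0.0699
(595, 793, 3)
```

View pics/w6.png

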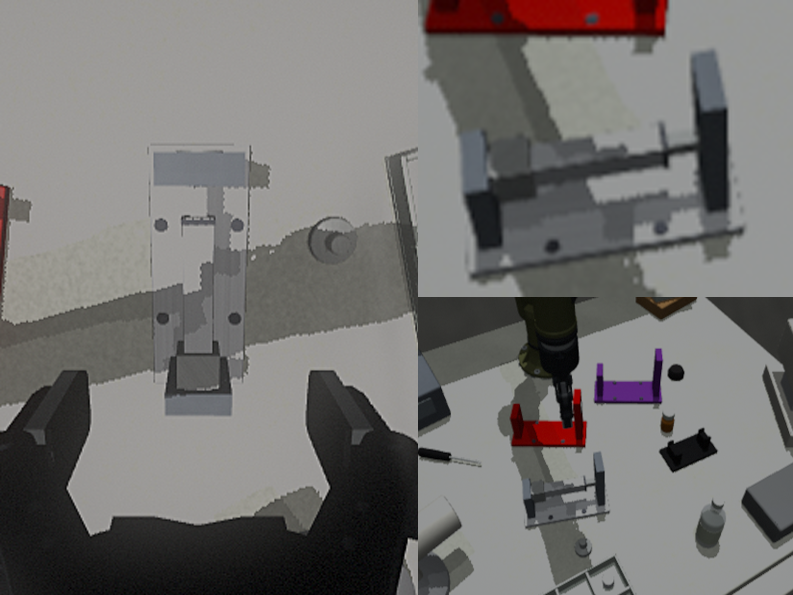

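```bash
python3 - <<'E'
from fit import *
s,st=pickle.load(open("w6.pkl","rb"))
b=pose(FP,[[-.0012,-.013,0]])[0]; BP=[b[0],b[1],FP[2]]
k=5; E=[(e[0],e[1]) for e in BAR[12:24]+BAR[:12]]
A=overlay(s,st,E,BP,.0725,(340,210,470,440),k); P=overlay(s,st,[],BP,.0725,(340,210,470,440),k)
o=np.hstack([cv2.convertScaleAbs(P,alpha=1.3),A]); o=cv2.resize(o,None,fx=min(1,600/o.shape[0],800/o.shape[1]),fy=min(1,600/o.shape[0],800/o.shape[1]),interpolation=cv2.INTER_AREA); cv2.imwrite("pics/fin.png",o)
E
```

```text
(no output)
```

View pics/fin.png

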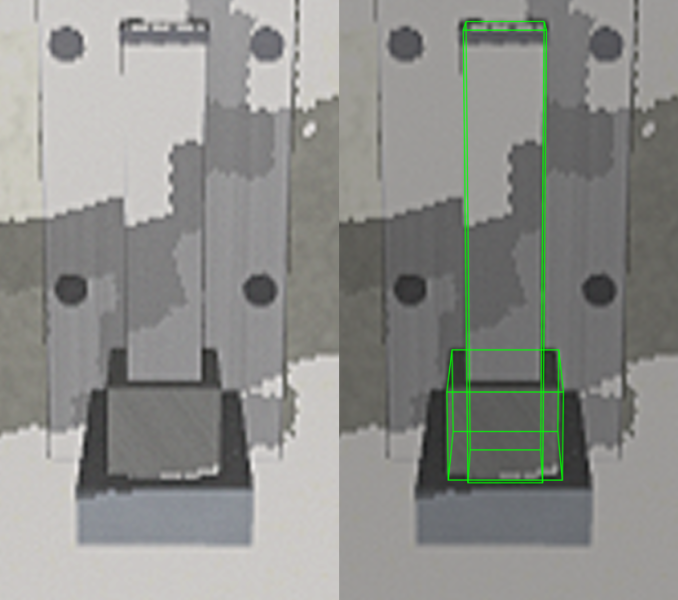

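The seated-pose overlay matches the body end, the collar top and the collar's near edge to about 1 mm. Handing in.

```bash
python3 -c "
from rig import *
print(finish_job(), get_state()['clock'])"
```

```text
the job is handed in; nothing more can be done
the job is handed in; nothing more can be done
```

The bar is mounted in the grey-cheeked fixture, released, and handed in. The last clock reading was 21.4 s, against the 48 s limit. I gripped the bar at its balance point and pushed the plunger about 24 mm in against the tall cheek. I then lowered the bar until the plunger entered the tall pocket, and let it spring back until its body stopped on the low cheek.

**Last checks:**
- **Seating:** The axial force reversed at y −12.5 mm, about where the body should meet the low cheek (−13 mm). After release, the bar model drawn at the seated pose (y −13, z 72.5 mm) matched the picture to about 1 mm. The pin inside the low pocket was never directly visible; its seating is inferred from these two checks.
- **Robot clear:** The gripper was well above the bar with wrist force near zero.
- **Surroundings:** Jar, puck, driver, foot and the two look-alikes appear undisturbed in the final view.

**Disagreements:**
- **First bar fit:** It took the grey end cap's inner edge as the body end, so I refitted it. I also dropped a bad plunger-tip reading, which was white on white.
- **Fixture x:** My camera fit was about 1–2 mm off in x, and I corrected it from close wrist views while mounting.

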